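# Hang the sample lamp bracket level on the display peg

## Robot

A 7-joint arm with a two-finger parallel gripper is mounted at the origin on the work surface. World frame = base frame: x ahead of the robot, y to its left, z up, the work surface at z = 0. Lengths are in mm, angles in degrees, forces in N, time in s.
With the tool pointing down it reaches from about 425 to 1025 mm from the base axis. Payload 3.6 kg.
Tool frame: the origin (TCP) lies where the fingers leave the gripper's body, on its centre line; the fingertips stand 73 mm ahead of it and the grasp point (between the pads) lies 54 mm ahead of it (ctrl.tcp_to_grasp is the distance from the TCP to the grasp point, in mm); z points along the fingers, y is the direction in which the jaws open and shut (so a half turn about z gives the same grasp; the last joint's range is limited). The gripper opens to 85 mm and grips with 20 to 120 N. Pads are 22 mm wide; open, the fingers measure 114 mm over their backs; the gripper's body (76 mm by 85 mm) begins 54 mm behind the grasp point. The pads swing forward as they close: fully open they stand 13 mm farther back than shut.
Start: joints at [-77.034, 33.873, 2.773, 92.16, -1.908, 54.013, -1.931], TCP at [227.917, 688.247, 303.902] pointing down, gripper open.
Joint ranges: [-153.93, 153.93], [-27.13, 128.08], [-72.61, 78.16], [10.71, 143.7], [-87.88, 267.88], [4.46, 118.87], [-176.78, 176.78]. Speed limits (degrees/s): [147.25, 147.25, 180, 180, 180, 180, 180].

## Interface

Orientations are given as a 3x3 rotation matrix whose columns are the frame's x, y, z axes.
In Python, from station import ctrl, capture, get_calibration, hand_in gives the robot as it stands. The module is installed in compiled form; this text tells all that it offers.
- The arm moves only by the tool carry_out, never from a script. Its argument "rows" is a list that holds one entry, the list of rows, each a list of 7 numbers: the turn, a rotation vector about the tool's x, y, z in rad, then the shift along the tool's x, y, z in mm, then the gripper command: -1 is shut, 1 is fully open, values between are in proportion. A call has exactly 8 rows; each row shifts and turns the commanded pose from where the row before left it, along the tool's axes as they then stand; what a row does not reach is not made up. A row lasts 1/12 s, in which the tool goes at most 41.7 mm and 7.16 degrees, less where a joint would pass 70% of its speed; a pose out of reach is approached as far as the arm can. A call with a gripper value outside its range is refused whole. The fingers move at their own pace and stop on an object; "newtons" is the grip in N (left out, the last holds). Time passes only in rows, so rows that do not move let the fingers close, or fill a call up. It gives the time, the measured TCP pose, the force and the opening at its end, in the units of the state.
- ctrl.state(): the state, without advancing time (a new reading comes with each control period).
- capture(name): name is "side" or "top"; returns the picture (480x640x3 uint8, red, green, blue); there is no depth.
- get_calibration(name): a dict with "fx", "fy", "cx", "cy" (pixels), "R" (3x3) and "t" (3): a world point X has camera coordinates R X + t. Camera axes: x right, y down, z forward; pixel columns grow to the right and rows downward; lengths in mm; the calibration is good to about 2 mm. A picture is of the moment at which its call begins. get_calibration takes no time and is no camera call.
- hand_in(): hands the job in, once; it reports no verdict.
The state is a dict: "t": time; "joints": joint angles; "qd": joint speeds; "joint_torque": joint torques, N m; "tool_pos": TCP position; "eef_rot": TCP orientation; "contact_force": force on the tool from outside, world axes, zero at the start; "ft_torque": the same for the moment, N m; "finger_gap": finger opening in mm.
Only numpy, scipy, OpenCV 4.12 (cv2) and the standard library are available. Lean on these libraries where they do the work, as an engineer would, in place of code of your own. Each camera call takes 0.05 s, during which the arm holds its last target.

## Task

Take the lamp bracket (the one with the bulb) out of the stock tray and hang it on the stand's peg by the one hole that lets its arm hang level. It belongs down in the narrow neck of the peg, right in front of the flange: how far out the peg is set differs, so slide the bracket in by feel, never pressing it against the stand harder than about 15 N, let it down into the neck and let go. Leave the plain bracket, the carton and the jar where they are.

Things in the scene. Friction and masses are not known exactly. Their poses are not given: they have to be found in the camera images.
- bracket_mid (a point): Lamp bracket to hang, L-shaped 8 mm aluminium plate (sizes in mm): middle of its straight arm (168 long in y, 36 high in z, 8 thick in x; 109 g with 5 holes). x = plate normal, y along the arm to the lamp, z up. Starts on edge in two tray notches, this point 114.5 above the table. Grasp across the 8 mm from above, the fingers' middle 24 or more beside the centre of the hole used: the flange needs room
- bracket_lamp (a point): Foot of the bracket's leg, at y 69, z -48 from bracket_mid, same axes. Leg: y 54 to 84, z -18 to -48, 8 thick, 19 g. Below it hang a white lampholder (22 long, 21 diameter, its top collar 32, 25 g) and an amber bulb (26 diameter, down to 60 below this point, 14 g, centre of mass 39 below). The whole bracket is about 167 g, from day to day 0.85 to 1.3 times that, all parts in proportion
- hole1 (a point): centre of a bracket hole (16 diameter, axis x, right through) at y -48, z 5 from bracket_mid, same axes; farthest from the lamp
- hole2 (a point): centre of a like hole at y -24, z 5 from bracket_mid
- hole3 (a point): centre of a like hole at y 0, z 5 from bracket_mid
- hole4 (a point): centre of a like hole at y 24, z 5 from bracket_mid
- hole5 (a point): centre of a like hole at y 48, z 5 from bracket_mid; nearest the lamp
- display_stand: Display stand screwed to the table: dark steel base 200 (x) x 140 x 12, a 24 x 24 post 214 high centred at x = 60, a small black clamp screw on its top up to 227 high. Origin: centre of the base's underside, z up. From the post a level steel peg points to the stand's -x, 200 above the table
- peg_axis (a point): Where the peg's axis leaves the post's front face; axes as display_stand, peg points to -x. Peg from its tip: tapered nose 10 long, shank 12 diameter and 24 long, neck 6 diameter and 11 wide, flange 24 diameter and 4 thick, then 12 mm bar. It is clamped more or less far out: the flange's front is 38 to 78 from this point, the tip 83 to 123; this is not measured, look or feel for it
- stock_tray: Grey tray fixed on the table, 260 (x) x 220 (y) x 108 high, walls 5; origin: centre of its underside. Two dividers across it at y = -62 and 44, 111 high, each with two notches 10.5 wide at x = -50 and 50, floors 96.5 above the table: the two brackets stand in them, along y
- plain_mid (a point): Plain bracket, stays in the tray: the same straight 168 x 36 x 8 arm with holes but no leg or lamp, 100 from the lamp bracket. Its centre; axes as bracket_mid
- bulb_carton: small white and brown bulb carton 48 x 48 x 75 high, stays; origin: centre of its underside
- jar: small green jar with a steel lid, 56 diameter, 85 high, stays; origin: centre of its underside

How it is judged:
By the outcome, as a careful person would: the job done as asked, in the order asked, and still so for the second after the job is handed in, with the robot touching nothing.
It also fails if it takes over 46 s, if anything falls off the work surface, if the arm or the gripper's body presses on something with over 40 N, if the wrist force passes 120 N, or if a joint passes its speed limit or range.

## Working session

There is one attempt and no reset: what is moved stays moved. The work goes in short steps, Python scripts to look and compute and a tool call to move; the robot and the scene stay as the last step left them, time stands still between calls to the robot, and variables do not carry over. Pictures are saved under pics/ and viewed, and the job is handed in when it is done.

Besides the shell and the picture viewer there is one more tool, called after "Request:" as name(argument=value, ...), one argument or row to a line, values as JSON. carry_out: Moves the arm, as the interface text tells. Its arguments: {"type":"object","properties":{"rows":{"type":"array","items":{"type":"array","items":{"type":"array","items":{"type":"number"}}}},"newtons":{"type":"number"}},"required":["rows"]}

```bash
mkdir -p pics; python3 - <<'E'
from station import ctrl,capture,get_calibration
import cv2,numpy as np
for n in("side","top"):
    im=capture(n);cv2.imwrite(f"pics/{n}0.png",im[:,:,::-1]);c=get_calibration(n)
    R=np.array(c["R"]);t=np.array(c["t"]);print(n,c["fx"],c["cx"],c["cy"],R.round(3).tolist(),(-R.T@t).round(0))
s=ctrl.state();print({k:np.round(v,2).tolist() for k,v in s.items()},ctrl.tcp_to_grasp)
E
```

```text
side 622.0512115506132 314.7448176893249 235.4894210174339 [[-0.996, -0.094, 0.012], [-0.08, 0.758, -0.648], [0.052, -0.646, -0.762]] [ 495.  783. 1008.]
top 461.9604002378041 318.71556076326317 240.72388077817402 [[0.027, -1.0, -0.003], [-0.978, -0.026, -0.206], [0.206, 0.008, -0.979]] [401.  44. 933.]
{'t': 0.1, 'joints': [-77.03, 33.92, 2.77, 92.23, -1.91, 54.01, -1.93], 'qd': [-0.07, -0.06, -0.02, -0.11, -0.06, -0.04, 0.01], 'joint_torque': [0.0, -55.0, 1.55, -19.88, 0.01, 0.0, -0.0], 'tool_pos': [227.74, 687.65, 302.8], 'eef_rot': [[-0.95, 0.31, -0.0], [0.31, 0.95, -0.0], [-0.0, -0.0, -1.0]], 'contact_force': [-0.1, 0.19, 0.13], 'ft_torque': [-0.04, 0.03, 0.04], 'finger_gap': 85.6} 53.900000000000006
```

View pics/side0.png

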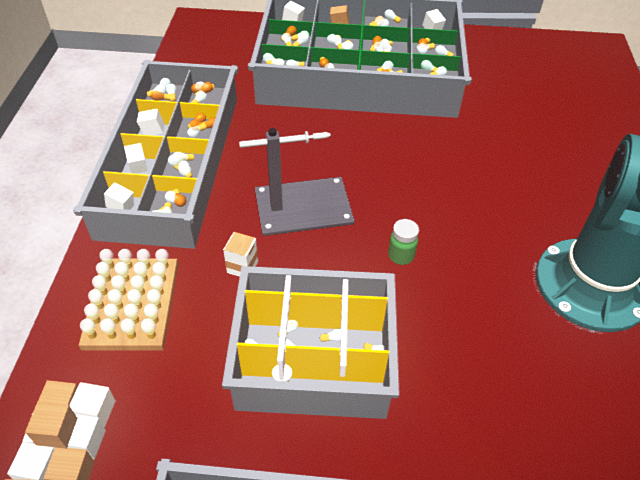

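View pics/top0.png

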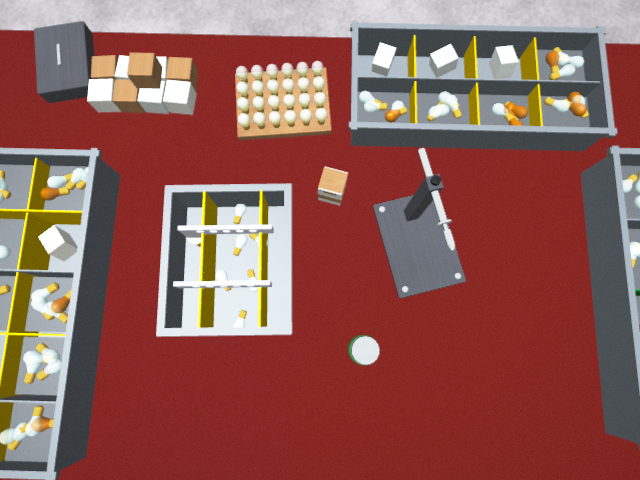

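```bash
python3 - <<'E'
import cv2,numpy as np
a=cv2.imread("pics/side0.png");b=cv2.imread("pics/top0.png")
def z(im,x0,y0,x1,y1,k,n): cv2.imwrite(f"pics/{n}.png",cv2.resize(im[y0:y1,x0:x1],None,fx=k,fy=k,interpolation=cv2.INTER_CUBIC))
z(a,225,260,400,420,4,"z1");z(a,225,115,365,245,5,"z2")
z(b,150,175,300,345,3.5,"z3");z(b,360,140,480,300,3.7,"z4")
E
```

```text
(no output)
```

View pics/z1.png

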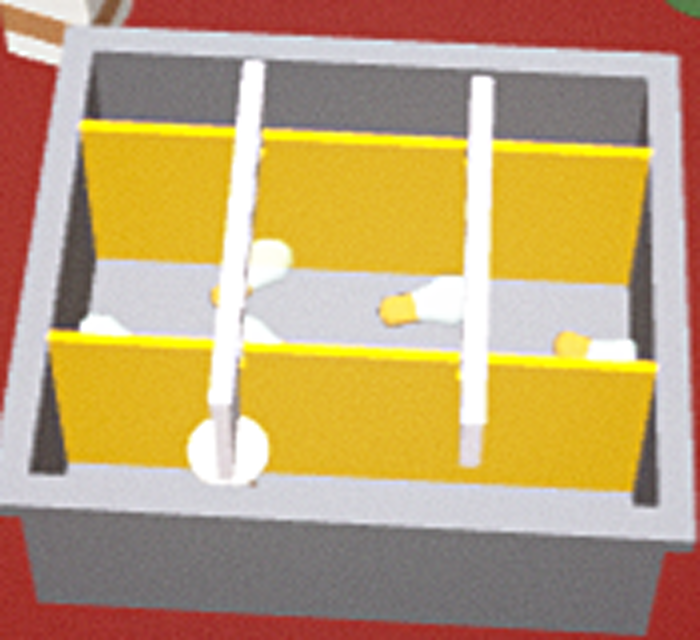

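View pics/z2.png

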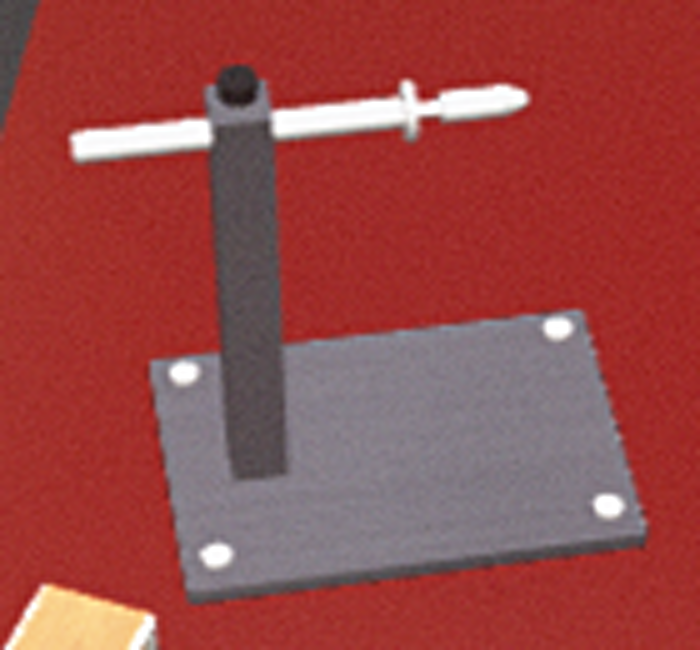

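View pics/z3.png

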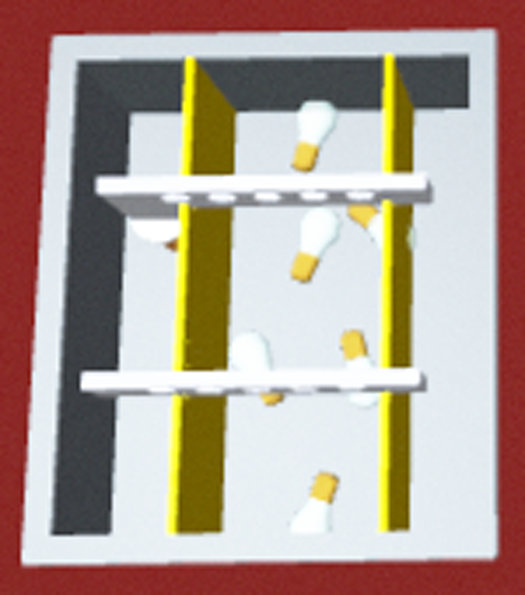

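View pics/z4.png

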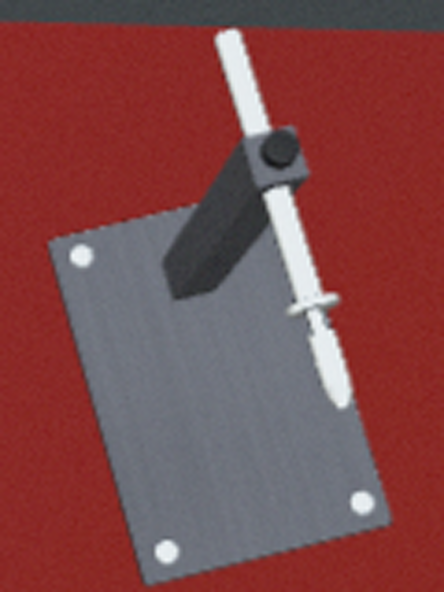

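```bash
cat > h.py <<'E'
import numpy as np
from station import get_calibration
C={n:get_calibration(n) for n in("side","top")}
def ray(n,u,v):
    c=C[n];R=np.array(c["R"]);t=np.array(c["t"])
    return -R.T@t, R.T@np.array([(u-c["cx"])/c["fx"],(v-c["cy"])/c["fy"],1])
def onz(n,p,z): o,d=ray(n,*p);return o+d*(z-o[2])/d[2]
def tri(a,b):
    A=np.zeros((3,3));y=np.zeros(3);L=[ray("side",*a),ray("top",*b)]
    for o,d in L: d=d/np.linalg.norm(d);P=np.eye(3)-np.outer(d,d);A+=P;y+=P@o
    return np.linalg.solve(A,y)
def proj(n,X): c=C[n];q=np.array(c["R"])@X+np.array(c["t"]);return np.array([c["fx"]*q[0]/q[2]+c["cx"],c["fy"]*q[1]/q[2]+c["cy"]])
E
python3 - <<'E'
from h import *
np.set_printoptions(precision=1,suppress=True)
s1=lambda x,y:(225+(x+.5)/4-.5,260+(y+.5)/4-.5); s2=lambda x,y:(225+x/5,115+y/5)
t3=lambda x,y:(150+x/3.5,175+y/3.5); t4=lambda x,y:(360+x/3.7,140+y/3.7)
for nm,a,b in(("nearend",(222,404),(97,187)),("farend",(255,62),(430,182))):
    print(nm,onz("side",s1(*a),132.5),onz("top",t3(*b),132.5),tri(s1(*a),t3(*b)))
for nm,a,b in(("tip",(528,98),(346,407)),("flange",(411,110),(314,304)),("post",(273,124),(275,190)),("rear",(75,146),(228,32))):
    print(nm,onz("side",s2(*a),200),onz("top",t4(*b),200),tri(s2(*a),t4(*b)))
for nm,a,b in(("b1",(557,328),(362,503)),("b2",(608,506),(167,552)),("b3",(217,555),(82,256))):
    print(nm,onz("side",s2(*a),12),onz("top",t4(*b),12))
print("b4",onz("side",s2(184,372),12))
# tray rim corners z=108, side & top
for a in((70,27),(680,57),(692,543),(0,512)):print(onz("side",s1(*a),108))
for a in((53,36),(497,29),(497,557),(22,565)):print(onz("top",t3(*a),108))
print("clamp",onz("side",s2(238,80),227),onz("top",t4(279,150),227))
E
```

```text
nearend [584.2 304.3 132.5] [585.3 302.8 132.5] [585.  303.3 131. ]
farend [591.6 136.4 132.5] [592.4 133.3 132.5] [592.6 133.7 129.2]
tip [ 543.1 -166.1  200. ] [ 545.8 -167.6  200. ] [ 544.5 -167.5  199.4]
flange [ 588.4 -154.   200. ] [ 591.8 -155.   200. ] [ 590.  -154.6  200.2]
post [ 641.3 -139.8  200. ] [ 644.1 -139.1  200. ] [ 642.2 -138.3  201.9]
rear [ 716.1 -118.7  200. ] [ 719.1 -119.5  200. ] [ 717.4 -119.   200.6]
b1 [ 528.8 -229.5   12. ] [ 530.2 -228.8   12. ]
b2 [ 499.1 -122.9   12. ] [ 500.8 -123.    12. ]
b3 [663.  -77.4  12. ] [665.  -77.4  12. ]
b4 [ 693.1 -183.8   12. ]
[680.4 107.3 108. ]
[403.7  95.7 108. ]
[396.4 332.8 108. ]
[667.2 346.8 108. ]
[673.3 341.7 108. ]
[683.4 104.1 108. ]
[406.4  93.3 108. ]
[396.  330.8 108. ]
clamp [ 653.1 -132.9  227. ] [ 653.3 -134.5  227. ]
```

Request:
carry_out(
  rows=[
    [[0,0,0.12,0,0,0,1],[0,0,0.12,0,0,0,1],[0,0,0.12,0,0,0,1],[0,0,0.12,0,0,0,1],[0,0,0.12,0,0,0,1],[0,0,0.12,0,0,0,1],[0,0,0.12,0,0,0,1],[0,0,0.12,0,0,0,1]],
  ],
  newtons=60,
)

```text
t: 0.77
tool_pos: [227.7, 687.9, 303.3]
eef_rot: [[-0.281, 0.96, -0.0], [0.96, 0.281, -0.001], [-0.001, -0.001, -1.0]]
contact_force: [-0.3, -0.1, -0.9]
finger_gap: 85.5
```

```bash
cat >> h.py <<'E'
def go(p,th,st=None):
    "needed shift/turn in tool axes to bring measured TCP to p, tool y at th deg"
    from station import ctrl
    s=ctrl.state();R=np.array(s["eef_rot"]);q=np.array(s["tool_pos"])
    a=np.radians(th);T=np.array([[-np.sin(a),np.cos(a),0],[np.cos(a),np.sin(a),0],[0,0,-1]]).T
    from scipy.spatial.transform import Rotation as Ro
    print("t",round(s["t"],2),"pos",q.round(1),"gap",round(s["finger_gap"],1),"F",np.round(s["contact_force"],1),"M",np.round(s["ft_torque"],2))
    print("yaw",np.degrees(np.arctan2(R[1,1],R[0,1])).round(2),"tilt",np.degrees(R[:2,2]).round(2))
    print("turn(tool)",Ro.from_matrix(R.T@T).as_rotvec().round(4),"shift cur axes",(R.T@(np.array(p)-q)).round(1),"shift target axes",(T.T@(np.array(p)-q)).round(1))
E
python3 -c "
from h import *
go([588.8,214,303],2.45)"
```

```text
t 0.77 pos [227.7 687.9 303.3] gap 85.5 F [-0.3 -0.1 -0.9] M [ 0.07 -0.02 -0.08]
yaw 16.34 tilt [-0.02 -0.07]
turn(tool) [-0.0006  0.0011  0.2425] shift cur axes [-556.4  213.2    0.7] shift target axes [-4.889e+02  3.405e+02  3.000e-01]
```

Request:
carry_out(
  rows=[
    [[0,0,0.1212,0,0,0,1],[0,0,0.1212,0,0,0,1],[0,0,0,-33,23,0,1],[0,0,0,-33,23,0,1],[0,0,0,-33,23,0,1],[0,0,0,-33,23,0,1],[0,0,0,-33,23,0,1],[0,0,0,-33,23,0,1]],
  ],
)

```text
t: 1.43
tool_pos: [376.0, 495.4, 303.6]
eef_rot: [[-0.049, 0.999, -0.0], [0.999, 0.049, -0.001], [-0.001, -0.0, -1.0]]
contact_force: [0.6, 0.1, 0.3]
finger_gap: 85.4
```

Request:
carry_out(
  rows=[
    [[0,0,0,-33,23,0,1],[0,0,0,-33,23,0,1],[0,0,0,-33,23,0,1],[0,0,0,-33,23,0,1],[0,0,0,-33,23,0,1],[0,0,0,-33,23,0,1],[0,0,0,-33,23,0,1],[0,0,0,-33,23,0,1]],
  ],
)

```text
t: 2.1
tool_pos: [572.6, 240.7, 303.6]
eef_rot: [[-0.049, 0.999, -0.001], [0.999, 0.049, -0.0], [-0.0, -0.001, -1.0]]
contact_force: [0.2, -0.4, -0.1]
finger_gap: 85.2
```

```bash
python3 -c "
from h import *
go([588.8,214,173.5],2.45)"
```

```text
t 2.1 pos [572.6 240.7 303.6] gap 85.2 F [ 0.2 -0.4 -0.1] M [-0.   -0.03 -0.03]
yaw 2.8 tilt [-0.04 -0.01]
turn(tool) [-0.0008  0.0001  0.0061] shift cur axes [-27.5  15.  130.1] shift target axes [-27.4  15.1 130.1]
```

Request:
carry_out(
  rows=[
    [[0,0,0.006,-14,8.5,10,1],[0,0,0,-13,8.5,20,1],[0,0,0,0,0,20,1],[0,0,0,0,0,15,1],[0,0,0,0,0,10,1],[0,0,0,0,0,0,1],[0,0,0,0,0,0,1],[0,0,0,0,0,0,1]],
  ],
)

```text
t: 2.77
tool_pos: [590.6, 216.7, 229.7]
eef_rot: [[-0.043, 0.999, 0.001], [0.999, 0.043, 0.001], [0.0, 0.001, -1.0]]
contact_force: [-0.7, 0.1, -0.7]
finger_gap: 85.3
```

```bash
python3 - <<'E'
from h import *
go([588.8,214,173.5],2.45)
from station import capture
import cv2
im=capture("side");cv2.imwrite("pics/s1.png",cv2.resize(im[160:420,200:440,::-1],None,fx=2.3,fy=2.3))
im=capture("top");cv2.imwrite("pics/t1.png",cv2.resize(im[130:360,130:330,::-1],None,fx=2.5,fy=2.5))
E
```

```text
t 2.77 pos [590.6 216.7 229.7] gap 85.3 F [-0.7  0.1 -0.7] M [ 0.02 -0.04 -0.01]
yaw 2.48 tilt [0.07 0.03]
turn(tool) [ 0.0013 -0.0005  0.0005] shift cur axes [-2.7 -2.  56.2] shift target axes [-2.6 -1.9 56.2]
```

View pics/s1.png

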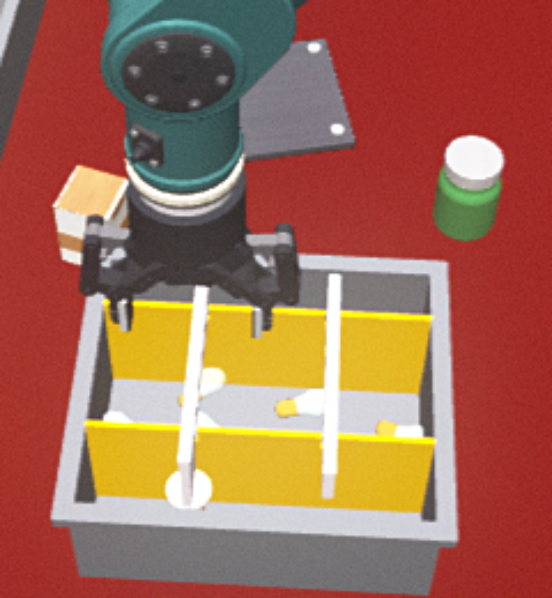

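View pics/t1.png

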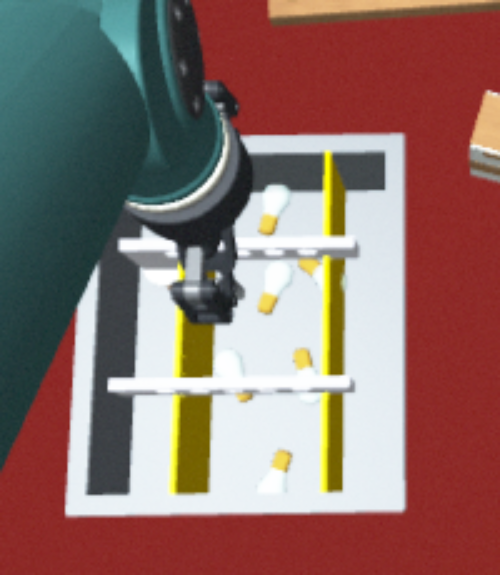

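Request:
carry_out(
  rows=[
    [[0.001,0,0,-2.5,-2,14,1],[0,0,0,0,0,14,1],[0,0,0,0,0,12,1],[0,0,0,0,0,9,1],[0,0,0,0,0,5,1],[0,0,0,0,0,2,1],[0,0,0,0,0,0,1],[0,0,0,0,0,0,1]],
  ],
)

```text
t: 3.53
tool_pos: [588.7, 213.7, 173.3]
eef_rot: [[-0.043, 0.999, -0.0], [0.999, 0.043, 0.0], [0.0, -0.0, -1.0]]
contact_force: [-0.0, -0.6, 1.0]
finger_gap: 85.3
```

```bash
python3 - <<'E'
from h import *
go([588.8,214,173.5],2.45)
E
```

```text
t 3.53 pos [588.7 213.7 173.3] gap 85.3 F [-0.  -0.6  1. ] M [-0.06 -0.    0.01]
yaw 2.44 tilt [-0.01  0.01]
turn(tool) [-0.0002 -0.0002 -0.0002] shift cur axes [ 0.3  0.1 -0.2] shift target axes [ 0.3  0.1 -0.2]
```

Exactly placed. Close.

Request:
carry_out(
  rows=[
    [[0,0,0,0,0,0,-0.3],[0,0,0,0,0,0,-0.6],[0,0,0,0,0,0,-0.8],[0,0,0,0,0,0,-1],[0,0,0,0,0,0,-1],[0,0,0,0,0,0,-1],[0,0,0,0,0,0,-1],[0,0,0,0,0,0,-1]],
  ],
  newtons=60,
)

```text
t: 4.2
tool_pos: [589.1, 213.8, 173.2]
eef_rot: [[-0.042, 0.999, 0.001], [0.999, 0.042, 0.0], [0.0, 0.001, -1.0]]
contact_force: [1.5, 0.4, 0.6]
finger_gap: 7.1
```

Request:
carry_out(
  rows=[
    [[0,0,0,0,0,0,-1],[0,0,0,0,0,0,-1],[0,0,0,0,0,0,-1],[0,0,0,0,0,0,-1],[0,0,0,0,0,0,-1],[0,0,0,0,0,0,-1],[0,0,0,0,0,0,-1],[0,0,0,0,0,0,-1]],
  ],
)

```text
t: 4.87
tool_pos: [589.0, 213.7, 173.2]
eef_rot: [[-0.042, 0.999, 0.001], [0.999, 0.042, 0.0], [0.0, 0.001, -1.0]]
contact_force: [2.9, -0.4, 1.0]
finger_gap: 7.0
```

```bash
python3 - <<'E'
from h import *
go([588.8,214,173.5],2.45)
E
```

```text
t 4.87 pos [589.  213.7 173.2] gap 7.0 F [ 2.9 -0.4  1. ] M [ 0.02 -0.82 -0.04]
yaw 2.43 tilt [0.04 0.02]
turn(tool) [ 0.0007 -0.0002 -0.0003] shift cur axes [ 0.3 -0.2 -0.3] shift target axes [ 0.3 -0.2 -0.3]
```

Request:
carry_out(
  rows=[
    [[0,0,0,0,0,-4,-1],[0,0,0,0,0,-8,-1],[0,0,0,0,0,-16,-1],[0,0,0,0,0,-22,-1],[0,0,0,0,0,-24,-1],[0,0,0,0,0,-24,-1],[0,0,0,0,0,-20,-1],[0,0,0,0,0,-16,-1]],
  ],
)

```text
t: 5.53
tool_pos: [586.1, 213.3, 307.1]
eef_rot: [[-0.043, 0.999, -0.006], [0.999, 0.043, -0.001], [-0.001, -0.006, -1.0]]
contact_force: [0.1, 0.5, -1.4]
finger_gap: 7.3
```

Request:
carry_out(
  rows=[
    [[0,0,0,0,0,-8,-1],[0,0,0,0,0,-4,-1],[0,0,0,0,0,0,-1],[0,0,0,0,0,0,-1],[0,0,0,0,0,0,-1],[0,0,0,0,0,0,-1],[0,0,0,0,0,0,-1],[0,0,0,0,0,0,-1]],
  ],
)

```text
t: 6.2
tool_pos: [588.2, 213.6, 318.3]
eef_rot: [[-0.043, 0.999, -0.002], [0.999, 0.043, -0.001], [-0.001, -0.002, -1.0]]
contact_force: [0.0, 0.2, -1.5]
finger_gap: 7.4
```

```bash
python3 - <<'E'
from h import *
go([500,-170,303],15.45)
from station import capture
import cv2
im=capture("side");cv2.imwrite("pics/s2.png",im[:,:,::-1])
im=capture("top");cv2.imwrite("pics/t2.png",im[:,:,::-1])
E
```

```text
t 6.2 pos [588.2 213.6 318.3] gap 7.4 F [ 0.   0.2 -1.5] M [-0.07 -0.07 -0.03]
yaw 2.44 tilt [-0.12 -0.04]
turn(tool) [-0.0022  0.0003 -0.2271] shift cur axes [-379.5 -104.4   15.7] shift target axes [-346.2 -187.2   15.3]
```

View pics/s2.png

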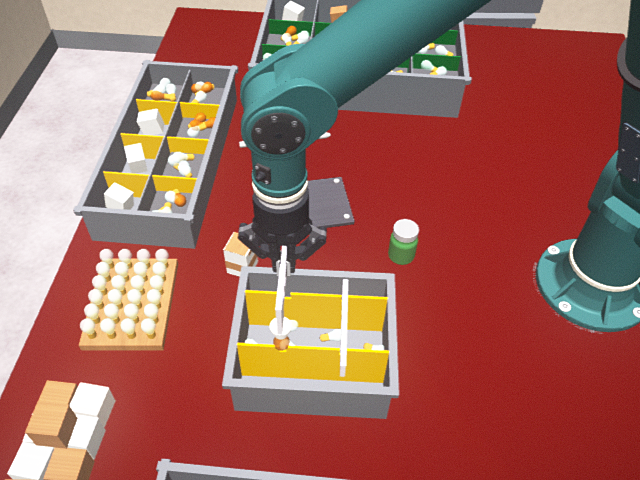

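View pics/t2.png

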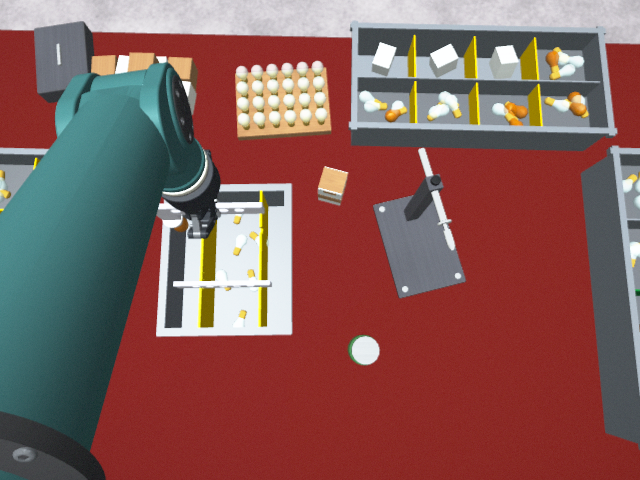

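Request:
carry_out(
  rows=[
    [[0,0,-0.057,0,0,0,-1],[0,0,-0.057,0,0,0,-1],[0,0,-0.057,0,0,0,-1],[0,0,-0.056,0,0,0,-1],[0,0,0,-10,-4.5,0,-1],[0,0,0,-20,-9,0,-1],[0,0,0,-28,-12.6,0,-1],[0,0,0,-32,-14.5,0,-1]],
  ],
)

```text
t: 6.97
tool_pos: [573.1, 116.1, 318.8]
eef_rot: [[-0.268, 0.963, -0.0], [0.963, 0.268, 0.0], [0.001, -0.0, -1.0]]
contact_force: [0.2, -0.2, -2.2]
finger_gap: 7.1
```

Request:
carry_out(
  rows=[
    [[0,0,0,-32,-14.5,0,-1],[0,0,0,-32,-14.5,0,-1],[0,0,0,-32,-14.5,0,-1],[0,0,0,-32,-14.5,0,-1],[0,0,0,-32,-14.5,0,-1],[0,0,0,-32,-14.5,0,-1],[0,0,0,-32,-14.5,0,-1],[0,0,0,-28,-12.6,0,-1]],
  ],
)

```text
t: 7.63
tool_pos: [529.0, -160.6, 319.3]
eef_rot: [[-0.263, 0.965, -0.001], [0.965, 0.263, -0.001], [-0.001, -0.001, -1.0]]
contact_force: [0.4, -0.3, -1.6]
finger_gap: 6.9
```

Request:
carry_out(
  rows=[
    [[0,0,0,-20,-9,0,-1],[0,0,0,-14,-6,0,-1],[0,0,0,-6,-3,0,-1],[0,0,0,0,0,0,-1],[0,0,0,0,0,0,-1],[0,0,0,0,0,0,-1],[0,0,0,0,0,0,-1],[0,0,0,0,0,0,-1]],
  ],
)

```text
t: 8.3
tool_pos: [524.1, -199.0, 318.9]
eef_rot: [[-0.269, 0.963, -0.001], [0.963, 0.269, 0.001], [0.001, -0.001, -1.0]]
contact_force: [-0.4, -0.2, -2.1]
finger_gap: 6.7
```

```bash
python3 - <<'E'
from h import *
go([523.3,-203.3,253.7],15.45)
E
```

```text
t 8.3 pos [ 524.1 -199.   318.9] gap 6.7 F [-0.4 -0.2 -2.1] M [-0.05 -0.02  0.03]
yaw 15.59 tilt [-0.06  0.03]
turn(tool) [-0.0009 -0.0008  0.0024] shift cur axes [-3.9 -1.9 65.2] shift target axes [-3.9 -1.9 65.2]
```

Request:
carry_out(
  rows=[
    [[0,0,0.002,-4,-2,6,-1],[0,0,0,0,0,12,-1],[0,0,0,0,0,15,-1],[0,0,0,0,0,15,-1],[0,0,0,0,0,10,-1],[0,0,0,0,0,5,-1],[0,0,0,0,0,2,-1],[0,0,0,0,0,0,-1]],
  ],
)

```text
t: 8.97
tool_pos: [522.8, -204.9, 253.7]
eef_rot: [[-0.264, 0.964, -0.001], [0.964, 0.264, -0.0], [0.0, -0.001, -1.0]]
contact_force: [-0.5, -0.4, -2.0]
finger_gap: 7.0
```

Request:
carry_out(
  rows=[
    [[0,0,0,0,0,0,-1],[0,0,0,0,0,0,-1],[0,0,0,0,0,0,-1],[0,0,0,0,0,0,-1],[0,0,0,0,0,0,-1],[0,0,0,0,0,0,-1],[0,0,0,0,0,0,-1],[0,0,0,0,0,0,-1]],
  ],
)

```text
t: 9.63
tool_pos: [522.8, -204.9, 254.1]
eef_rot: [[-0.265, 0.964, -0.001], [0.964, 0.265, -0.0], [0.0, -0.001, -1.0]]
contact_force: [0.3, -0.1, -2.2]
finger_gap: 7.5
```

```bash
python3 - <<'E'
from h import *
go([523.3,-203.3,253.7],15.45)
from station import capture
import cv2
im=capture("side");cv2.imwrite("pics/s3.png",im[:,:,::-1])
cv2.imwrite("pics/s3z.png",cv2.resize(im[90:240,230:380,::-1],None,fx=4,fy=4,interpolation=cv2.INTER_CUBIC))
im=capture("top");cv2.imwrite("pics/t3.png",im[:,:,::-1])
cv2.imwrite("pics/t3z.png",cv2.resize(im[150:300,380:530,::-1],None,fx=4,fy=4,interpolation=cv2.INTER_CUBIC))
E
```

```text
t 9.63 pos [ 522.8 -204.9  254.1] gap 7.5 F [ 0.3 -0.1 -2.2] M [-0.04 -0.02 -0.02]
yaw 15.34 tilt [-0.05 -0.  ]
turn(tool) [-0.0009 -0.0002 -0.0019] shift cur axes [1.4 0.9 0.4] shift target axes [1.4 0.9 0.4]
```

View pics/s3z.png

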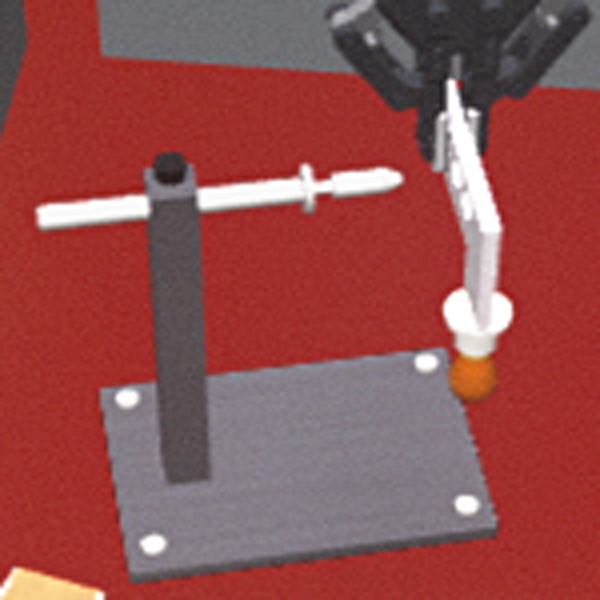

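View pics/t3z.png

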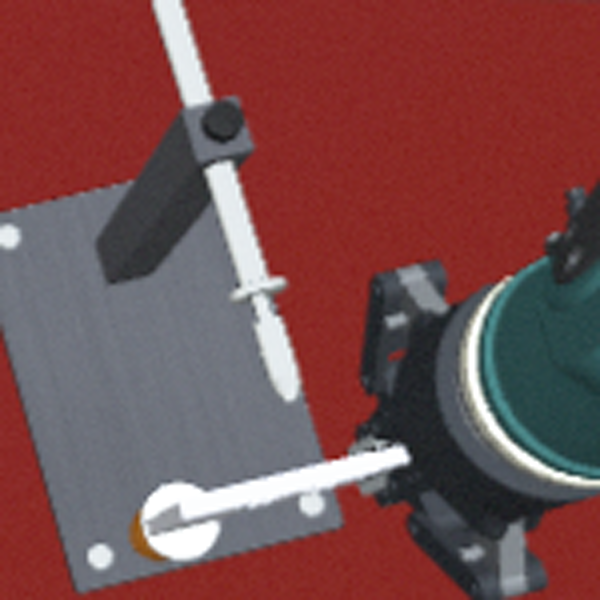

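```bash
python3 - <<'E'
from h import *
from station import ctrl
np.set_printoptions(precision=1,suppress=True)
s=ctrl.state();R=np.array(s["eef_rot"]);q=np.array(s["tool_pos"])
P=lambda x,y,z:q+R@np.array([x+5,y,58.7-z])
f=lambda n,X:(4*(proj(n,X)-(np.array([230,90]) if n=="side" else np.array([380,150])))).round(0)
for nm,l in dict(endL=(84,4,18),endR=(84,-4,18),endLb=(84,4,-48),endRb=(84,-4,-48),collar=(69,0,-49),bulb=(69,0,-94),far=(-84,0,18),h1=(-48,4,5),h2=(-24,4,5),h3=(0,4,5),h4=(24,4,5),h5=(48,4,5)).items():
    X=P(*l);print(nm,X,f("side",X),f("top",X))
for nm,X in dict(tip=(544.5,-167.4,200),fl=(588,-155.4,200)).items():print(nm,f("side",np.array(X)),f("top",np.array(X)))
E
```

```text
endL [ 503.1 -118.   213.3] [479. 229.] [181. 498.]
endR [ 495.4 -120.2  213.3] [495. 227.] [186. 517.]
endLb [ 503.  -118.   147.3] [472. 329.] [146. 519.]
endRb [ 495.3 -120.2  147.3] [488. 327.] [151. 537.]
collar [ 503.1 -133.6  146.3] [473. 309.] [182. 520.]
bulb [ 503.1 -133.6  101.3] [469. 373.] [160. 532.]
far [ 543.6 -281.1  213.3] [419.  14.] [591. 407.]
h1 [ 538.  -245.3  200.3] [424.  78.] [489. 424.]
h2 [ 531.6 -222.2  200.3] [433. 108.] [432. 438.]
h3 [ 525.3 -199.1  200.3] [443. 138.] [375. 452.]
h4 [ 518.9 -175.9  200.3] [452. 169.] [317. 466.]
h5 [ 512.6 -152.8  200.3] [462. 200.] [260. 481.]
tip [400. 177.] [294. 403.]
fl [310. 186.] [261. 298.]
```

```bash
python3 - <<'E'
import cv2
a=cv2.imread("pics/s3.png");b=cv2.imread("pics/t3.png")
cv2.imwrite("pics/s3y.png",cv2.resize(a[105:180,320:375],None,fx=8,fy=8,interpolation=cv2.INTER_CUBIC))
cv2.imwrite("pics/t3y.png",cv2.resize(b[240:300,405:485],None,fx=8,fy=8,interpolation=cv2.INTER_CUBIC))
E
```

```text
(no output)
```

View pics/s3y.png

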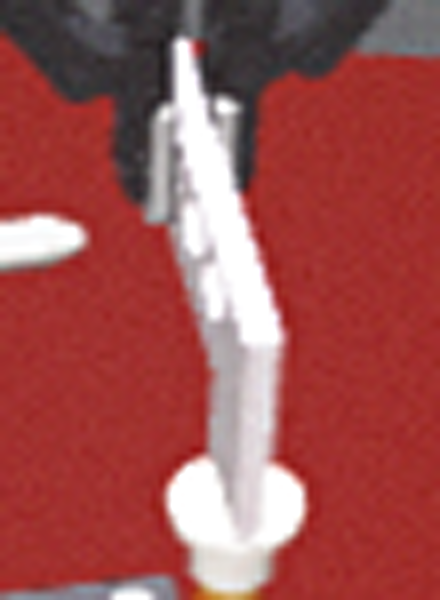

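View pics/t3y.png

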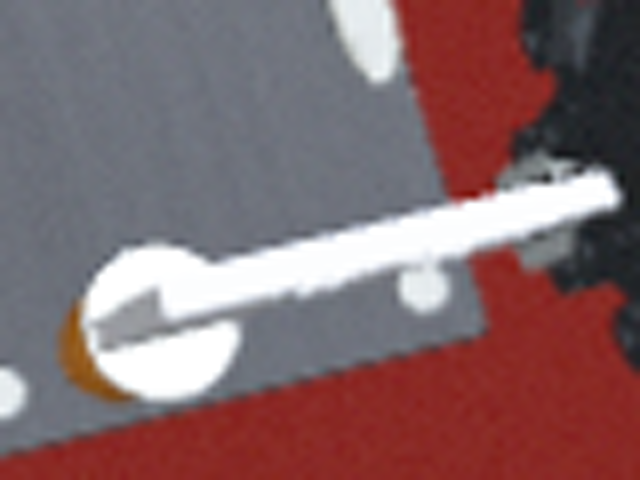

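```bash
python3 - <<'E'
from h import *
np.set_printoptions(precision=1,suppress=True)
e=tri((353.3,147.6),(425.3,278.1));t=tri((330.7,134.5),(453,250.3))
a=np.radians(15.4);tx=np.array([-np.sin(a),np.cos(a),0]);d=np.array([np.cos(a),np.sin(a),0])
for e,t in((e,t),(onz("side",(353.3,147.6),213),onz("side",(330.7,134.5),200)),(onz("top",(425.3,278.1),213),onz("top",(453,250.3),200))):
    h=e-60*tx-np.array([0,0,13]);print(e,t,"tip-hole4: lateral",(t-h)@tx,"along",(t-h)@d,"dz",(t-h)[2])
E
```

```text
[ 496.8 -118.2  212.9] [ 544.  -166.4  200.5] tip-hole4: lateral 1.0065596003891648 along 32.76563749315629 dz 0.6171861495563746
[ 496.3 -117.9  213. ] [ 542.9 -166.5  200. ] tip-hole4: lateral 0.7917580587287361 along 32.06834675983993 dz 1.1368683772161603e-13
[ 497.3 -118.2  213. ] [ 545.3 -166.8  200. ] tip-hole4: lateral 0.4777602321216172 along 33.43494791856759 dz 0.0
```

Request:
carry_out(
  rows=[
    [[0,0,0.001,1,3,0,-1],[0,0,0,0,6,0,-1],[0,0,0,0,7,0,-1],[0,0,0,0,6,0,-1],[0,0,0,0,4,0,-1],[0,0,0,0,3,0,-1],[0,0,0,0,2,0,-1],[0,0,0,0,1,0,-1]],
  ],
)

```text
t: 10.4
tool_pos: [553.7, -195.4, 253.9]
eef_rot: [[-0.264, 0.965, -0.001], [0.965, 0.264, -0.0], [0.0, -0.001, -1.0]]
contact_force: [-0.1, 0.2, -2.0]
finger_gap: 7.2
```

Request:
carry_out(
  rows=[
    [[0,0,0,0,2,0,-1],[0,0,0,0,2,0,-1],[0,0,0,0,1,0,-1],[0,0,0,0,1,0,-1],[0,0,0,0,1,0,-1],[0,0,0,0,1,0,-1],[0,0,0,0,0,0,-1],[0,0,0,0,0,0,-1]],
  ],
)

```text
t: 11.07
tool_pos: [561.1, -193.4, 254.0]
eef_rot: [[-0.264, 0.965, -0.001], [0.965, 0.264, -0.0], [0.0, -0.001, -1.0]]
contact_force: [1.0, 0.1, -2.0]
finger_gap: 6.8
```

```bash
python3 - <<'E'
from h import *
go([523.3,-203.3,253.7],15.45)
from station import capture
import cv2
im=capture("side");cv2.imwrite("pics/s4.png",im[:,:,::-1])
cv2.imwrite("pics/s4z.png",cv2.resize(im[95:185,280:375,::-1],None,fx=6,fy=6,interpolation=cv2.INTER_CUBIC))
im=capture("top");cv2.imwrite("pics/t4.png",im[:,:,::-1])
cv2.imwrite("pics/t4z.png",cv2.resize(im[190:290,400:500,::-1],None,fx=6,fy=6,interpolation=cv2.INTER_CUBIC))
E
```

```text
t 11.07 pos [ 561.1 -193.4  254. ] gap 6.8 F [ 1.   0.1 -2. ] M [-0.05 -0.    0.01]
yaw 15.28 tilt [-0.06 -0.  ]
turn(tool) [-0.001  -0.0002 -0.003 ] shift cur axes [  0.4 -39.1   0.3] shift target axes [  0.6 -39.1   0.3]
```

View pics/s4z.png

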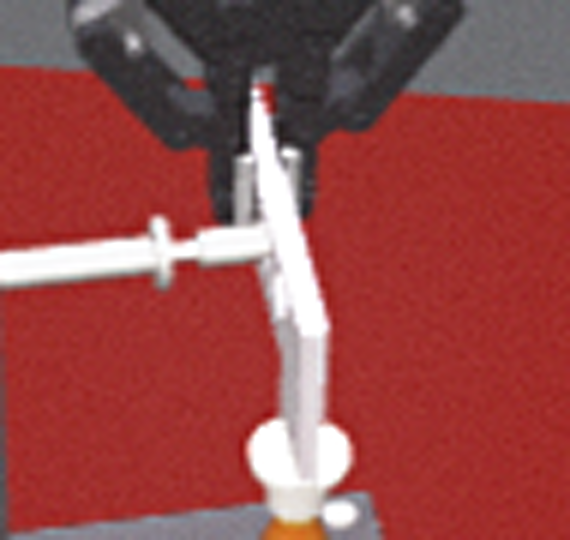

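View pics/t4z.png

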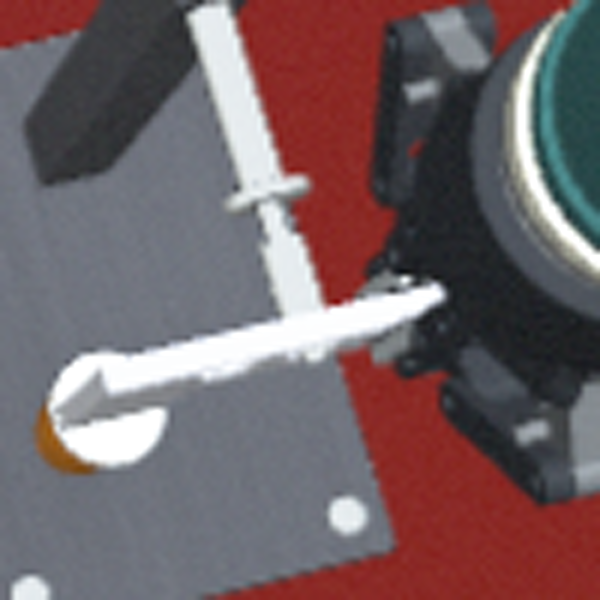

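Request:
carry_out(
  rows=[
    [[0,0,-0.003,0,2,0,-1],[0,0,0,0,3,0,-1],[0,0,0,0,3,0,-1],[0,0,0,0,3,0,-1],[0,0,0,0,3,0,-1],[0,0,0,0,2,0,-1],[0,0,0,0,1,0,-1],[0,0,0,0,0,0,-1]],
  ],
)

```text
t: 11.83
tool_pos: [577.9, -188.7, 253.9]
eef_rot: [[-0.267, 0.964, -0.001], [0.964, 0.267, -0.0], [0.0, -0.001, -1.0]]
contact_force: [-0.3, -0.0, -2.1]
finger_gap: 7.1
```

Request:
carry_out(
  rows=[
    [[0,0,0,0,1,0,-1],[0,0,0,0,2,0,-1],[0,0,0,0,2,0,-1],[0,0,0,0,2,0,-1],[0,0,0,0,1,0,-1],[0,0,0,0,1,0,-1],[0,0,0,0,0,0,-1],[0,0,0,0,0,0,-1]],
  ],
)

```text
t: 12.5
tool_pos: [586.2, -186.5, 253.9]
eef_rot: [[-0.266, 0.964, -0.001], [0.964, 0.266, -0.0], [0.0, -0.001, -1.0]]
contact_force: [0.2, -0.2, -1.7]
finger_gap: 6.9
```

```bash
python3 - <<'E'
from h import *
go([523.3,-203.3,253.7],15.45)
from station import capture
import cv2
im=capture("side");cv2.imwrite("pics/s5.png",im[:,:,::-1])
cv2.imwrite("pics/s5z.png",cv2.resize(im[95:185,270:365,::-1],None,fx=6,fy=6,interpolation=cv2.INTER_CUBIC))
im=capture("top");cv2.imwrite("pics/t5.png",im[:,:,::-1])
cv2.imwrite("pics/t5z.png",cv2.resize(im[180:280,400:500,::-1],None,fx=6,fy=6,interpolation=cv2.INTER_CUBIC))
E
```

```text
t 12.5 pos [ 586.2 -186.5  253.9] gap 6.9 F [ 0.2 -0.2 -1.7] M [-0.07 -0.01 -0.04]
yaw 15.45 tilt [-0.06 -0.  ]
turn(tool) [-0.0011 -0.0002  0.0001] shift cur axes [  0.5 -65.1   0.3] shift target axes [  0.5 -65.1   0.2]
```

View pics/s5z.png

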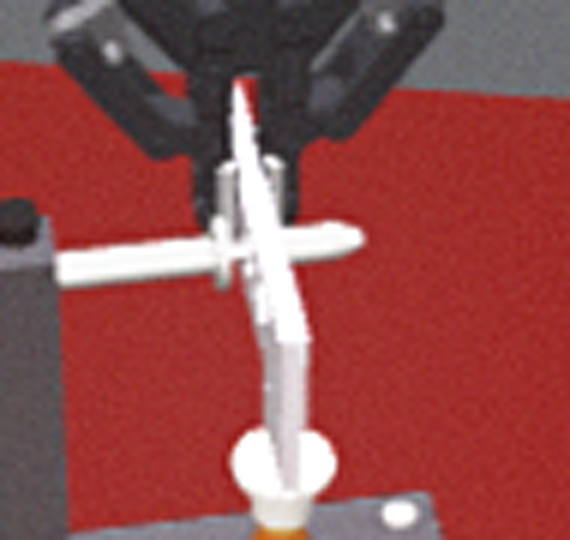

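View pics/t5z.png

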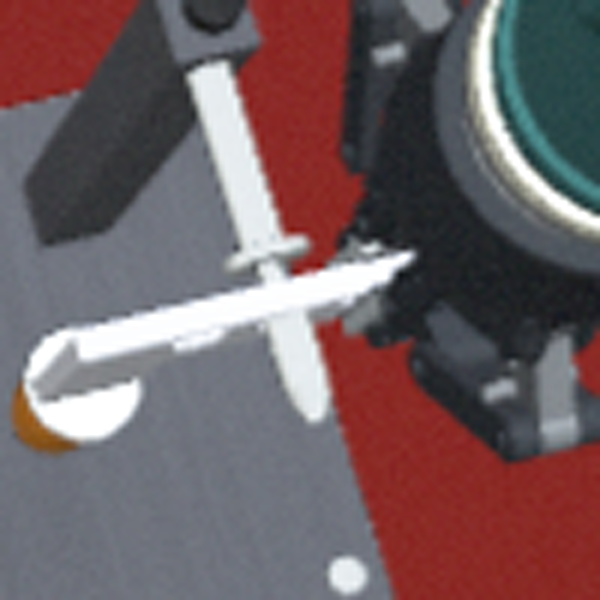

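Request:
carry_out(
  rows=[
    [[0,0,0,0,1,0,-1],[0,0,0,0,1,0,-1],[0,0,0,0,1,0,-1],[0,0,0,0,0.5,0,-1],[0,0,0,0,0.5,0,-1],[0,0,0,0,0.5,0,-1],[0,0,0,0,0,0,-1],[0,0,0,0,0,0,-1]],
  ],
)

```text
t: 13.27
tool_pos: [590.5, -185.3, 253.9]
eef_rot: [[-0.266, 0.964, -0.001], [0.964, 0.266, -0.0], [0.0, -0.001, -1.0]]
contact_force: [0.5, -0.6, -1.5]
finger_gap: 6.9
```

Request:
carry_out(
  rows=[
    [[0,0,0,0,0.3,0,-1],[0,0,0,0,0.3,0,-1],[0,0,0,0,0.3,0,-1],[0,0,0,0,0.3,0,-1],[0,0,0,0,0,0,-1],[0,0,0,0,0,0,-1],[0,0,0,0,0,0,-1],[0,0,0,0,0,0,-1]],
  ],
)

```text
t: 13.93
tool_pos: [591.7, -185.0, 253.9]
eef_rot: [[-0.266, 0.964, -0.001], [0.964, 0.266, -0.0], [0.0, -0.001, -1.0]]
contact_force: [-0.3, -0.4, -2.0]
finger_gap: 6.9
```

```bash
python3 - <<'E'
from h import *
go([523.3,-203.3,253.7],15.45)
E
```

```text
t 13.93 pos [ 591.7 -185.   253.9] gap 6.9 F [-0.3 -0.4 -2. ] M [-0.05 -0.03 -0.04]
yaw 15.45 tilt [-0.06 -0.  ]
turn(tool) [-0.001  -0.0003 -0.0001] shift cur axes [  0.5 -70.8   0.3] shift target axes [  0.5 -70.8   0.2]
```

Request:
carry_out(
  rows=[
    [[0,0,0,0,0.3,0,-1],[0,0,0,0,0.3,0,-1],[0,0,0,0,0.3,0,-1],[0,0,0,0,0.3,0,-1],[0,0,0,0,0,0,-1],[0,0,0,0,0,0,-1],[0,0,0,0,0,0,-1],[0,0,0,0,0,0,-1]],
  ],
)

```text
t: 14.6
tool_pos: [592.8, -184.7, 254.0]
eef_rot: [[-0.266, 0.964, -0.001], [0.964, 0.266, -0.0], [0.0, -0.001, -1.0]]
contact_force: [-0.2, 0.3, -2.5]
finger_gap: 7.1
```

Request:
carry_out(
  rows=[
    [[0,0,0,0,0.3,0,-1],[0,0,0,0,0.3,0,-1],[0,0,0,0,0.2,0,-1],[0,0,0,0,0.2,0,-1],[0,0,0,0,0,0,-1],[0,0,0,0,0,0,-1],[0,0,0,0,0,0,-1],[0,0,0,0,0,0,-1]],
  ],
)

```text
t: 15.27
tool_pos: [593.6, -184.4, 253.9]
eef_rot: [[-0.266, 0.964, -0.001], [0.964, 0.266, -0.0], [0.0, -0.001, -1.0]]
contact_force: [-1.8, 0.2, -2.0]
finger_gap: 6.9
```

Request:
carry_out(
  rows=[
    [[0,0,0,0,0.2,0,-1],[0,0,0,0,0.2,0,-1],[0,0,0,0,0,0,-1],[0,0,0,0,0,0,-1],[0,0,0,0,0,0,-1],[0,0,0,0,0,0,-1],[0,0,0,0,0,0,-1],[0,0,0,0,0,0,-1]],
  ],
)

```text
t: 15.93
tool_pos: [593.8, -184.4, 253.9]
eef_rot: [[-0.266, 0.964, -0.002], [0.964, 0.266, -0.0], [0.0, -0.002, -1.0]]
contact_force: [-2.6, -0.3, -0.1]
finger_gap: 7.2
```

```bash
python3 - <<'E'
from h import *
go([523.3,-203.3,253.7],15.45)
E
```

```text
t 15.93 pos [ 593.8 -184.4  253.9] gap 7.2 F [-2.6 -0.3 -0.1] M [-0.15  0.64  0.08]
yaw 15.44 tilt [-0.1 -0. ]
turn(tool) [-0.0017 -0.0005 -0.0001] shift cur axes [  0.6 -73.    0.3] shift target axes [  0.6 -73.    0.2]
```

Request:
carry_out(
  rows=[
    [[0,0,0,0,-0.3,0.5,-1],[0,0,0,0,0,0.8,-1],[0,0,0,0,0,0.8,-1],[0,0,0,0,0,0.8,-1],[0,0,0,0,0,0.6,-1],[0,0,0,0,0,0,-1],[0,0,0,0,0,0,-1],[0,0,0,0,0,0,-1]],
  ],
)

```text
t: 16.6
tool_pos: [593.8, -184.4, 250.2]
eef_rot: [[-0.266, 0.964, -0.001], [0.964, 0.266, -0.0], [0.0, -0.001, -1.0]]
contact_force: [-2.4, -1.2, -0.8]
finger_gap: 7.0
```

Request:
carry_out(
  rows=[
    [[0,0,0,0,0,0.3,-1],[0,0,0,0,0,0.3,-1],[0,0,0,0,0,0.2,-1],[0,0,0,0,0,0.2,-1],[0,0,0,0,0,0,-1],[0,0,0,0,0,0,-1],[0,0,0,0,0,0,-1],[0,0,0,0,0,0,-1]],
  ],
)

```text
t: 17.27
tool_pos: [593.8, -184.4, 249.5]
eef_rot: [[-0.266, 0.964, -0.001], [0.964, 0.266, -0.0], [0.0, -0.001, -1.0]]
contact_force: [-4.2, -0.7, 0.8]
finger_gap: 7.1
```

```bash
python3 - <<'E'
from h import *
go([523.3,-203.3,253.7],15.45)
E
```

```text
t 17.27 pos [ 593.8 -184.4  249.5] gap 7.1 F [-4.2 -0.7  0.8] M [-0.2   0.73  0.12]
yaw 15.45 tilt [-0.06 -0.  ]
turn(tool) [-0.0011 -0.0003 -0.    ] shift cur axes [  0.5 -73.   -4.2] shift target axes [  0.5 -73.   -4.2]
```

Request:
carry_out(
  rows=[
    [[0,0,0,0,-0.2,0.2,-1],[0,0,0,0,-0.2,0.2,-1],[0,0,0,0,0,0.2,-1],[0,0,0,0,0,0,-1],[0,0,0,0,0,0,-1],[0,0,0,0,0,0,-1],[0,0,0,0,0,0,-1],[0,0,0,0,0,0,-1]],
  ],
)

```text
t: 17.93
tool_pos: [593.7, -184.4, 248.8]
eef_rot: [[-0.266, 0.964, -0.0], [0.964, 0.266, -0.0], [0.0, -0.0, -1.0]]
contact_force: [-2.1, -1.4, -1.4]
finger_gap: 7.2
```

```bash
python3 - <<'E'
from h import *
go([523.3,-203.3,253.7],15.45)
from station import capture
import cv2
im=capture("side");cv2.imwrite("pics/s6.png",im[:,:,::-1])
cv2.imwrite("pics/s6z.png",cv2.resize(im[95:185,265:360,::-1],None,fx=6,fy=6,interpolation=cv2.INTER_CUBIC))
im=capture("top");cv2.imwrite("pics/t6.png",im[:,:,::-1])
cv2.imwrite("pics/t6z.png",cv2.resize(im[180:280,400:500,::-1],None,fx=6,fy=6,interpolation=cv2.INTER_CUBIC))
E
```

```text
t 17.93 pos [ 593.7 -184.4  248.8] gap 7.2 F [-2.1 -1.4 -1.4] M [-0.16  0.37  0.08]
yaw 15.45 tilt [-0.03 -0.  ]
turn(tool) [-0.0005 -0.0001  0.0001] shift cur axes [  0.5 -72.9  -4.8] shift target axes [  0.5 -72.9  -4.9]
```

View pics/s6z.png

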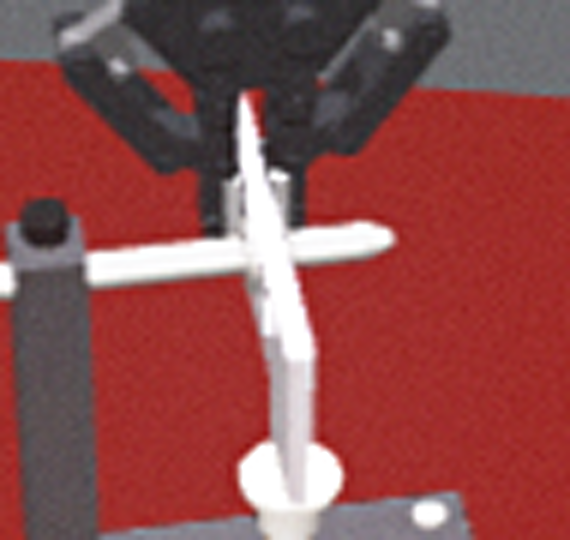

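View pics/t6z.png

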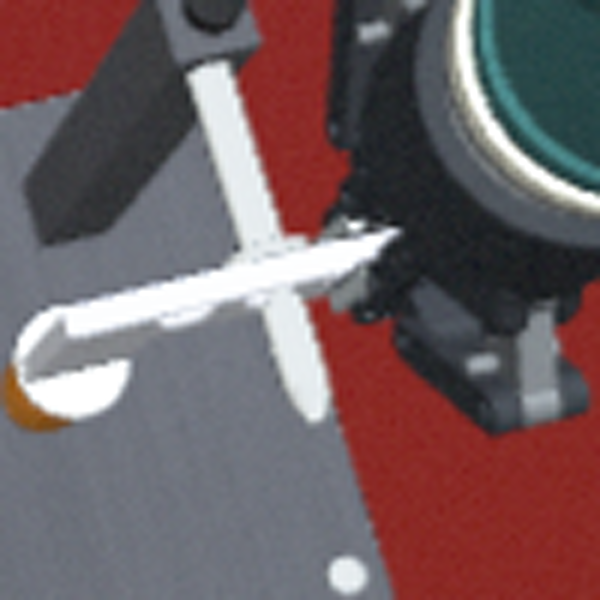

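Request:
carry_out(
  rows=[
    [[0,0,0,0,-0.2,0.3,-1],[0,0,0,0,0,0.3,-1],[0,0,0,0,0,0,-1],[0,0,0,0,0,0,-1],[0,0,0,0,0,0,-1],[0,0,0,0,0,0,-1],[0,0,0,0,0,0,-1],[0,0,0,0,0,0,-1]],
  ],
)

```text
t: 18.7
tool_pos: [593.7, -184.4, 248.5]
eef_rot: [[-0.266, 0.964, -0.0], [0.964, 0.266, 0.0], [0.0, -0.0, -1.0]]
contact_force: [-1.6, 1.4, 2.7]
finger_gap: 6.9
```

```bash
python3 - <<'E'
from h import *
go([523.3,-203.3,253.7],15.45)
E
```

```text
t 18.7 pos [ 593.7 -184.4  248.5] gap 6.9 F [-1.6  1.4  2.7] M [0.12 0.23 0.09]
yaw 15.45 tilt [-0.01  0.  ]
turn(tool) [-0.0001 -0.0001  0.    ] shift cur axes [  0.5 -72.9  -5.2] shift target axes [  0.5 -72.9  -5.2]
```

Request:
carry_out(
  rows=[
    [[0,0,0,0,0,0,-0.84],[0,0,0,0,0,0,-0.8],[0,0,0,0,0,0,-0.76],[0,0,0,0,0,0,-0.72],[0,0,0,0,0,0,-0.65],[0,0,0,0,0,0,-0.55],[0,0,0,0,0,0,-0.45],[0,0,0,0,0,0,-0.35]],
  ],
  newtons=20,
)

```text
t: 19.37
tool_pos: [593.3, -184.5, 248.2]
eef_rot: [[-0.266, 0.964, -0.001], [0.964, 0.266, -0.0], [0.0, -0.001, -1.0]]
contact_force: [-0.0, 0.5, 0.0]
finger_gap: 27.6
```

```bash
python3 - <<'E'
from h import *
go([523.3,-203.3,253.7],15.45)
from station import capture
import cv2
im=capture("side");cv2.imwrite("pics/s7.png",im[:,:,::-1])
cv2.imwrite("pics/s7z.png",cv2.resize(im[95:205,250:360,::-1],None,fx=5,fy=5,interpolation=cv2.INTER_CUBIC))
im=capture("top");cv2.imwrite("pics/t7.png",im[:,:,::-1])
cv2.imwrite("pics/t7z.png",cv2.resize(im[180:280,400:500,::-1],None,fx=6,fy=6,interpolation=cv2.INTER_CUBIC))
E
```

```text
t 19.37 pos [ 593.3 -184.5  248.2] gap 27.6 F [-0.   0.5  0. ] M [ 0.    0.06 -0.06]
yaw 15.45 tilt [-0.06 -0.  ]
turn(tool) [-0.001  -0.0002 -0.0001] shift cur axes [  0.6 -72.5  -5.5] shift target axes [  0.6 -72.5  -5.5]
```

View pics/s7z.png

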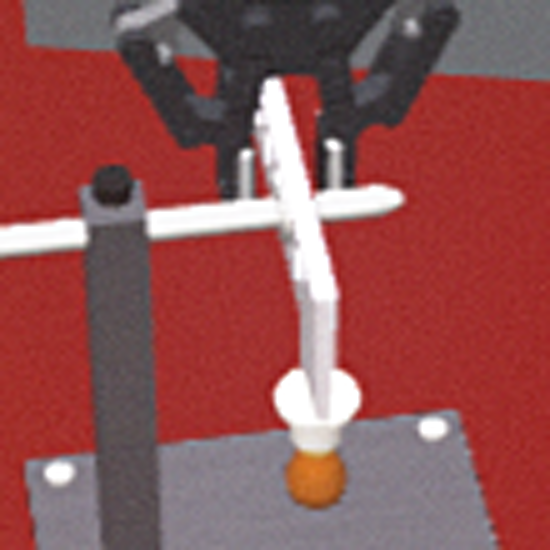

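View pics/t7z.png

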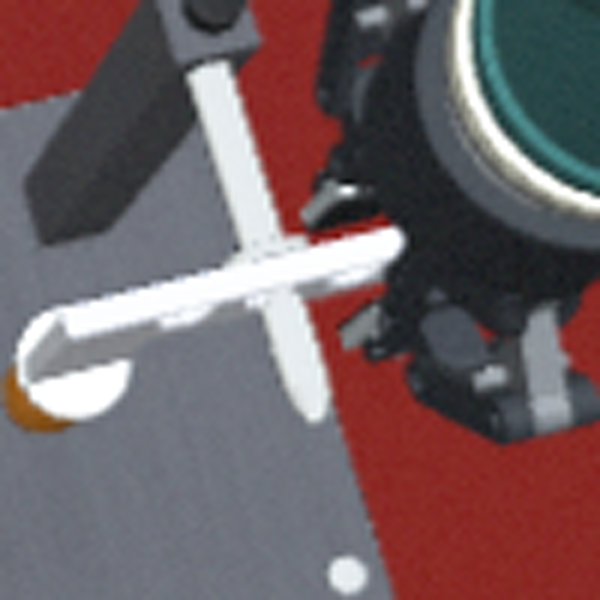

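Request:
carry_out(
  rows=[
    [[0,0,0,0,0,-3,-0.3],[0,0,0,0,0,-5,-0.3],[0,0,0,0,0,-8,-0.3],[0,0,0,0,0,-12,-0.3],[0,0,0,0,0,-18,-0.3],[0,0,0,0,0,-20,-0.3],[0,0,0,0,0,-20,-0.3],[0,0,0,0,0,-14,-0.3]],
  ],
)

```text
t: 20.13
tool_pos: [594.0, -185.0, 351.6]
eef_rot: [[-0.266, 0.964, 0.003], [0.964, 0.266, -0.001], [-0.002, 0.002, -1.0]]
contact_force: [0.3, -0.1, -0.7]
finger_gap: 29.6
```

Request:
carry_out(
  rows=[
    [[0,0,0,-15,-10,0,-0.3],[0,0,0,-25,-15,0,-0.3],[0,0,0,-25,-15,0,-0.3],[0,0,0,-25,-15,0,-0.3],[0,0,0,-15,-10,0,-0.3],[0,0,0,0,0,0,-0.3],[0,0,0,0,0,0,-0.3],[0,0,0,0,0,0,-0.3]],
  ],
)

```text
t: 20.8
tool_pos: [559.3, -302.0, 348.9]
eef_rot: [[-0.267, 0.964, 0.0], [0.964, 0.267, 0.001], [0.001, 0.0, -1.0]]
contact_force: [-0.3, 0.9, 0.2]
finger_gap: 29.8
```

```bash
python3 - <<'E'
from h import *
go([523.3,-203.3,253.7],15.45)
from station import capture
import cv2
im=capture("side");cv2.imwrite("pics/s8.png",im[:,:,::-1])
cv2.imwrite("pics/s8z.png",cv2.resize(im[85:195,250:360,::-1],None,fx=5.4,fy=5.4,interpolation=cv2.INTER_CUBIC))
im=capture("top");cv2.imwrite("pics/t8.png",im[:,:,::-1])
cv2.imwrite("pics/t8z.png",cv2.resize(im[180:280,400:500,::-1],None,fx=6,fy=6,interpolation=cv2.INTER_CUBIC))
E
```

```text
t 20.8 pos [ 559.3 -302.   348.9] gap 29.8 F [-0.3  0.9  0.2] M [ 0.    0.01 -0.01]
yaw 15.5 tilt [0.01 0.04]
turn(tool) [ 0.0004 -0.0007  0.001 ] shift cur axes [104.7  -8.4  95.3] shift target axes [104.7  -8.4  95.2]
```

View pics/s8z.png

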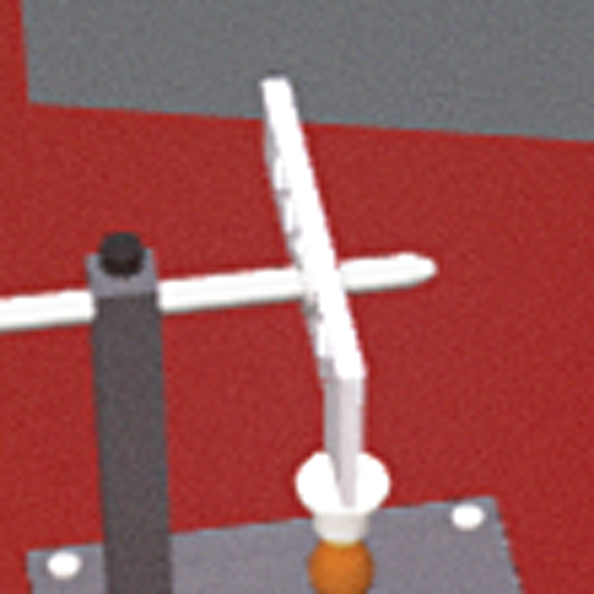

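View pics/t8z.png

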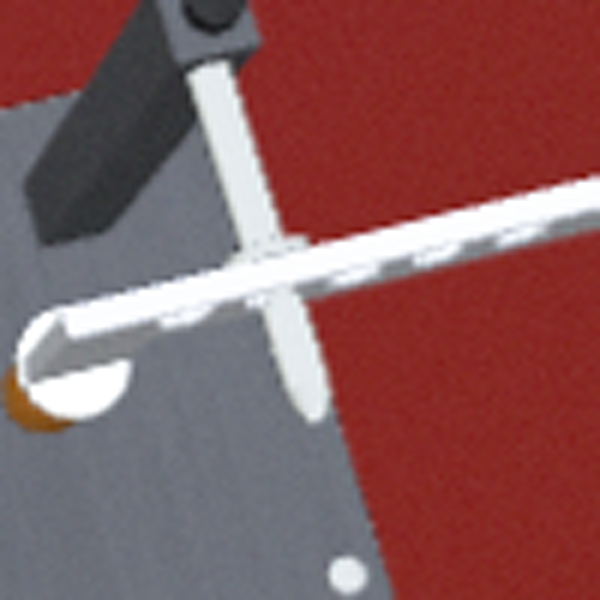

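View pics/s8.png

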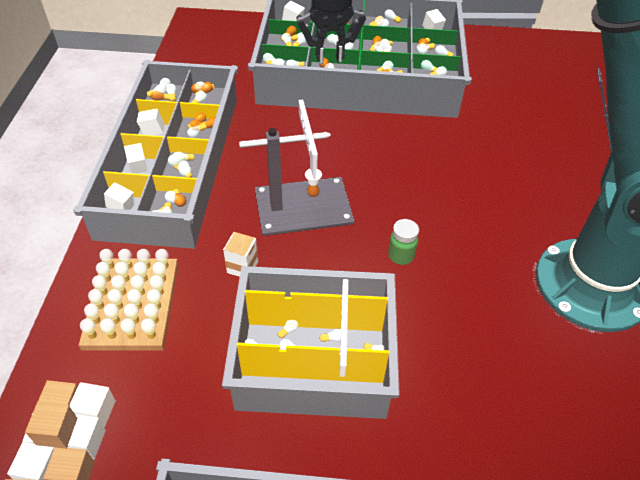

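```bash
python3 - <<'E'
import cv2
b=cv2.imread("pics/t8.png")
cv2.imwrite("pics/t8y.png",cv2.resize(b[190:245,400:515],None,fx=6.5,fy=6.5,interpolation=cv2.INTER_CUBIC))
E
```

```text
(no output)
```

View pics/t8y.png

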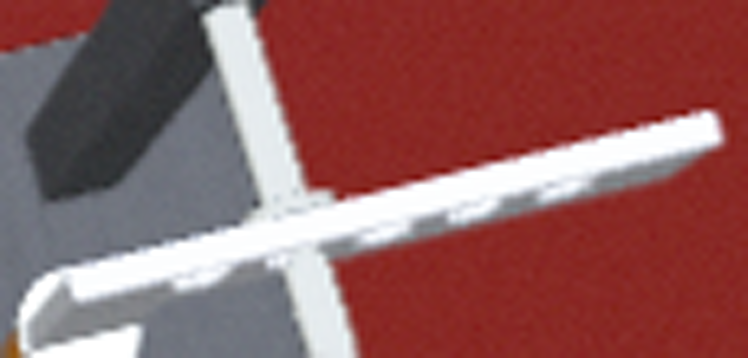

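```bash
python3 - <<'E'
from h import *
np.set_printoptions(precision=1,suppress=True)
n=tri((313.9,153.9),(400+70/6.5,190+285/6.5));f=tri((301.3,100.4),(400+718/6.5,190+127/6.5))
print(n,f,np.linalg.norm(n-f),"tilt",np.degrees(np.arcsin((n-f)[2]/168)),"yaw",np.degrees(np.arctan2(*(n-f)[[0,1]])))
m=(n+f)/2;a=np.radians(15.45);d=np.array([np.cos(a),np.sin(a),0]);print("along from tip",(m-np.array([544,-166.6,0]))@d)
E
```

```text
[569.4 -97.6 207.8] [ 612.8 -260.1  206.7] 168.2043477463089 tilt 0.394852503652311 yaw -14.934733200495316
along from tip 42.13536035225316
```

```bash
python3 -c "
from station import hand_in
print(hand_in())"
```

```text
the job is handed in; nothing more can be done
None
```

The lamp bracket is hanging on the stand's peg by hole 4, the hole in line with its centre of mass. It is down in the neck, right in front of the flange, and I handed the job in at about 21 s of the 46 s allowed.

- **Sliding in:** I felt the flange after about 74 mm of travel, which matched what the cameras predicted. The contact-force readings I took were at most about 4 N, well under 15 N.
- **Seating:** I lowered the bracket about 5.4 mm until its weight rested on the neck, and the wrist force dropped to about zero when I let go.
- **Last camera check:**
  - The arm is level to about 0.4°, with its top edge at about 207 mm. I expected 208 mm.
  - The plate's centre measures about 42 mm behind the peg tip. Sitting against the flange it should be 41 mm, which is within camera error.
- **Other items:** The plain bracket, carton and jar look undisturbed, and the gripper is well clear.

No check failed or disagreed beyond the roughly 2 mm camera calibration error.

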